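# Stand a hose-tail fitting in the test tray and send the tray up on to the leak tester

## Task

From the sloped bin, take the long hose-tail fitting (the slim brass one, the longest of the three) and stand it upright on its hexagonal foot inside the steel tray while the tray is still on the table. Then move the tray up the ramp on to the leak tester's deck until it is fully home: dropped down flat behind the raised strip, with the fitting still standing in it. Leave the other two fittings in their compartments, and do not disturb or knock over the other things on the table.

Things in the scene. Friction and masses are not known exactly. Their poses are not given: they have to be found in the camera images.
- deck (a point): Middle of the deck's upper face, 176 mm up the ramp's direction from the station's origin and 12 mm above the table; the tray's origin comes to lie here, within 5 mm along the push, when the tray is home (the deck is 120 mm deep, the tray 110).
- bin_low (a point): Middle of the low edge of the bin's sloping floor, at its front wall: 43 mm downhill of the bin's origin, 14 mm above the table. From here the floor climbs 106 mm along the slope, to 75 mm above the table.
- bin: Fixed grey bin, three open compartments in a row, floor sloping 35 degrees. Origin: centre of its underside; z up, x level towards uphill, y along the row. Compartment centres: y = -82, 0, +82 mm, each 78 mm wide inside. Dividers and end walls are 4 mm thick and stand 22 mm off the floor, the low front wall 26 mm; none at the upper end. Which fitting is in which compartment varies.
- long_tail: The fitting to take: brass, 84 mm long, about 0.2 kg: hexagonal foot 34 mm across flats, 18 thick; round stem 18 in diameter; end bead 24 over the last 8 mm. Origin: centre of the foot's end face; z from foot to nose. Starts lying on a flat of its foot and its bead, foot at the low wall, nose uphill, axis 31 degrees above level, 15 mm off the floor at mid stem. Mass centre 32 mm from the foot end.
- long_nose (a point): Centre of the nose end of the long hose tail, 84 mm from its foot's end face along its z.
- short_tail: Bystander in the bin: brass hose tail of the same form but only 54 mm long, with a thicker bead (28 mm). Origin: centre of the foot's end face, z towards the nose.
- stub: Bystander in the bin: brass plain stub, 66 mm long, the same hexagonal foot and a plain thick barrel 27 mm in diameter with no bead. Origin: centre of the foot's end face, z towards the nose.
- tray: Loose open stainless tray, 110 mm (its x) by 120 mm (its y), rim 22 mm high, walls and floor 3 mm thick, about 0.35 kg (varies). Origin: centre of its underside; z up; its +x side faces the ramp. It starts on the table just before the ramp, a little askew.
- station: Fixed leak tester. Origin: on the table at the middle of its ramp's toe; z up; x level, up the ramp. Ramp, strip and deck span y = -90 to +90 mm. The ramp climbs from 0 at x = 0 to 16 mm at x = 110; a level raised strip, 16 high, reaches x = 116; then the deck, 12 mm high, to the instrument's upright face (end stop) at x = 236. The instrument is 220 mm wide and 108 mm tall.
- gauge: Bystander: loose round pressure gauge lying on its back, 64 mm in diameter, 28 mm tall. Origin: centre of its underside.
- jar: Bystander: loose clear jar with a white cap, 68 mm in diameter, 120 mm tall. Origin: centre of its underside.
- handwheel: Bystander: loose steel handwheel lying flat, 60 mm across, 26 mm tall. Origin: centre of its underside.
- cup: Bystander: loose steel cup, 60 mm in diameter, 55 mm tall. Origin: centre of its underside.
- spanner: Bystander: loose spanner lying flat, 180 mm long. Origin: centre of its underside.
Things that resemble listed ones, but are neither listed nor needed, are in the scene too. Leave any green or purple look-alike of the tray alone.

How it is judged:
On the way:
1. the long hose tail stands upright, released, on its foot in the tray, with the tray still on the table before the ramp (angle between long_tail's own z axis and vertical below 0.1 rad and height (world z) of long_tail below 0.03 m and x of long_tail in the frame of tray between -0.04 and 0.04 m and y of long_tail in the frame of tray between -0.045 and 0.045 m and z of long_tail in the frame of tray between 0.0005 and 0.007 m and z of long_nose in the frame of tray above 0.07 m and contact force between the fingers and long_tail below 0.2 N and x of tray in the frame of station below -0.03 m and height (world z) of tray below 0.006 m and linear speed of long_tail below 0.02 m/s), for 0.3 s.
At the end, for the whole second after the job is handed in: The tray lies flat on the deck behind the raised strip (its underside 12 mm above the table within 2 mm, tilt under 0.025 rad, its centre within 30 mm of the deck's middle line), and the long hose tail stands in it upright on its foot within 0.1 rad, released and at rest (angle between long_tail's own z axis and vertical below 0.1 rad and x of long_tail in the frame of tray between -0.04 and 0.04 m and y of long_tail in the frame of tray between -0.045 and 0.045 m and z of long_tail in the frame of tray between 0.0005 and 0.007 m and z of long_nose in the frame of tray above 0.07 m and contact force between the fingers and long_tail below 0.2 N and x of tray in the frame of station between 0.168 and 0.184 m and y of tray in the frame of station between -0.03 and 0.03 m and z of tray in the frame of station between 0.01 and 0.014 m and angle between tray's own z axis and vertical below 0.025 rad and linear speed of each of long_tail, tray below 0.02 m/s); the robot touches nothing.
It fails at once if another fitting is moved more than 25 mm (distance of any of short_tail, stub from where it was at the start of the episode above 0.025 m).
It fails at once if the gauge, jar, handwheel, cup or spanner is moved more than 30 mm or the jar or cup tipped over (distance of any of gauge, jar, handwheel, cup, spanner from where it was at the start of the episode above 0.03 m or angle between any of jar, cup's own z axis and vertical above 0.5 rad).
It also fails if it takes over 58 s, if anything falls off the work surface, if the arm or the gripper's body presses on something with over 40 N, if the wrist force passes 120 N, or if a joint passes its speed limit or range.

## Robot

A 7-joint arm with a two-finger parallel gripper is mounted at the origin on the work surface. World frame = base frame: x ahead of the robot, y to its left, z up, the work surface at z = 0. Lengths are in m, angles in rad, forces in N, time in s.
With the tool pointing down it reaches from about 0.4 to 0.925 m from the base axis. Payload 4.1 kg.
Tool frame: the origin (TCP) lies on the centre line of the jaws, within the pads' length; the fingertips stand 8 mm ahead of it and the grasp point (between the pads) lies 11 mm behind it; z points along the fingers, y is the line along which they close (so a half turn about z gives the same grasp; the last joint's range is limited). The gripper opens to 85 mm and grips with 20 to 120 N. Pads are 22 mm wide; open, the fingers measure 114 mm over their backs; the gripper's body (76 mm by 85 mm) begins 54 mm behind the grasp point. The pads swing forward as they close: fully open they stand 13 mm farther back than shut.
Start: joints at [1.146, 0.398, 0.045, 1.537, -0.019, 1.207, -0.051], TCP at [0.208, -0.616, 0.239] pointing down, gripper open.
Joint ranges: [-2.82, 2.82], [-0.49, 2.23], [-1.37, 1.46], [0, 2.46], [-1.36, 4.5], [0.23, 2], [-2.94, 2.94]. Speed limits (rad/s): [2.57, 2.57, 3.14, 3.14, 3.14, 3.14, 3.14].

## Interface

Orientations are given as a unit quaternion [w, x, y, z].
In Python, from rig import r gives the robot as it stands.
- The arm moves only by the tool drive_tool, never from a script. Its arguments are lists of equal length, an entry for each row: "fingers": the gripper command: -1 is shut, 1 is fully open, values between are in proportion; "linear": the shift along the tool's x, y, z in m, a list of three; "rotation": the turn, a rotation vector about the tool's x, y, z in degrees, a list of three. A call has exactly 10 rows; each row shifts and turns the commanded pose from where the row before left it, along the tool's axes as they then stand; what a row does not reach is not made up. A row lasts 1/10 s, in which the tool goes at most 50 mm and 8.59 degrees, less where a joint would pass 70% of its speed; a pose out of reach is approached as far as the arm can. A call is refused whole if a number of a shift passes 0.05 or a number of a turn 8.59, either way. A call with a gripper value outside its range is refused whole. The fingers move at their own pace and stop on an object; "grip_force" is the grip in N (left out, the last holds). Time passes only in rows, so rows that do not move let the fingers close, or fill a call up. It gives the time, the measured TCP pose, the force, the opening and the grip force at its end, in the units of the state.
- r.observe(): the state, without advancing time (a new reading comes with each control period).
- r.camera(name): name is "side" or "top"; returns the picture (384x512x3 uint8, red, green, blue); there is no depth.
- r.camera_params(name): a dict with "K" (3x3 intrinsics, pixels), "R" (3x3) and "t" (3): a world point X has camera coordinates R X + t. Camera axes: x right, y down, z forward; pixel columns grow to the right and rows downward; lengths in m; the calibration is good to about 2 mm. A picture is of the moment at which its call begins. camera_params takes no time and is no camera call.
- r.finish_job(): hands the job in; it is judged then, once.
The state is a dict: "time": time; "joint_pos": joint angles; "qd": joint speeds; "effort": joint torques, N m; "ee_pos": TCP position; "ee_rot": TCP orientation; "force": force on the tool from outside, world axes, zero at the start; "ft_torque": the same for the moment, N m; "width": finger opening in m; "grip_force": force on a finger pad.
Only numpy, scipy, OpenCV 4.12 (cv2) and the standard library are available. Lean on these libraries where they do the work, as an engineer would, in place of code of your own. Each camera call takes 0.05 s, during which the arm holds its last target. There are 200 camera calls.

## Working session

There is one attempt and no reset: what is moved stays moved. The work goes in short steps, Python scripts to look and compute and a tool call to move; the robot and the scene stay as the last step left them, time stands still between calls to the robot, and variables do not carry over. Pictures are saved under pics/ and viewed, at most 10 in all, crops included, and the job is handed in when it is done.

Besides the shell and the picture viewer there is one more tool, called after "Call:" in YAML: its name, and indented under it one key for each argument. drive_tool: Moves the arm, as the interface text tells. Its arguments: {"type":"object","properties":{"fingers":{"type":"array","items":{"type":"number"}},"linear":{"type":"array","items":{"type":"array","items":{"type":"number"}}},"rotation":{"type":"array","items":{"type":"array","items":{"type":"number"}}},"grip_force":{"type":"number"}},"required":["fingers","linear","rotation"]}

```bash
mkdir -p pics; ls; python3 - <<'E'
from rig import r
import cv2,numpy as np
o=r.observe(); print({k:np.round(v,3).tolist() for k,v in o.items()})
for n in("top","side"):
    im=r.camera(n); np.save(f"pics/{n}0.npy",im); cv2.imwrite(f"pics/{n}0.png",cv2.resize(im[:,:,::-1],(800,600),interpolation=cv2.INTER_CUBIC))
    p=r.camera_params(n); print(n,np.round(p["K"],1).tolist(),np.round(p["R"],4).tolist(),np.round(p["t"],4).tolist())
E
```

```text
pics
{'time': 0.0, 'joint_pos': [1.146, 0.399, 0.045, 1.538, -0.019, 1.207, -0.051], 'qd': [-0.001, 0.0, -0.002, 0.001, 0.002, -0.002, -0.0], 'effort': [0.0, -47.513, 1.365, -25.422, 0.012, 0.009, 0.0], 'ee_pos': [0.208, -0.615, 0.238], 'ee_rot': [-0.001, 0.987, 0.162, -0.0], 'force': [0.047, 0.115, 1.226], 'ft_torque': [0.047, 0.014, 0.046], 'grip_force': 0.0, 'width': 0.085}
top [[497.1, 0.0, 257.2], [0.0, 497.1, 188.5], [0.0, 0.0, 1.0]] [[-0.0159, -0.9997, 0.0176], [-0.9978, 0.0147, -0.0649], [0.0647, -0.0186, -0.9977]] [-0.0798, 0.5462, 1.2962]
side [[421.5, 0.0, 264.3], [0.0, 421.5, 194.0], [0.0, 0.0, 1.0]] [[-0.8111, -0.5848, 0.0138], [-0.4393, 0.5934, -0.6745], [0.3863, -0.5531, -0.7381]] [0.3935, 0.345, 1.0658]
```

View pics/top0.png

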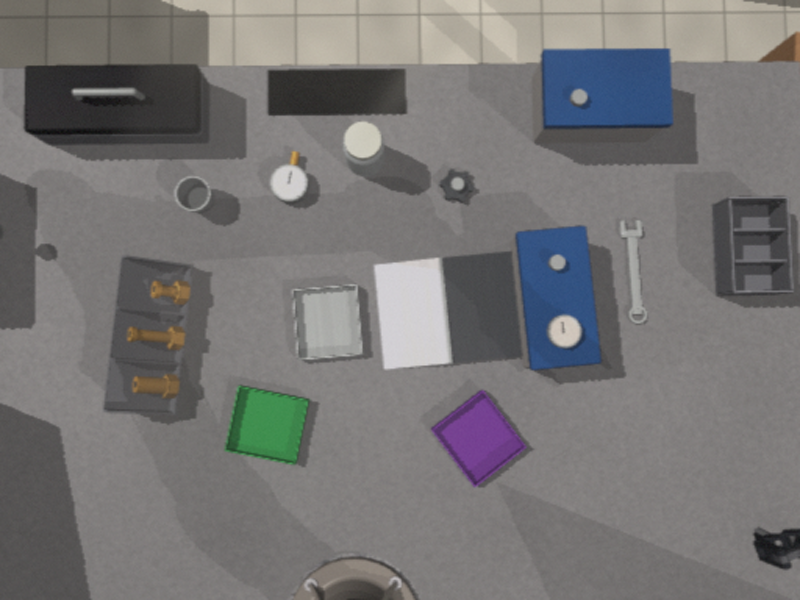

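View pics/side0.png

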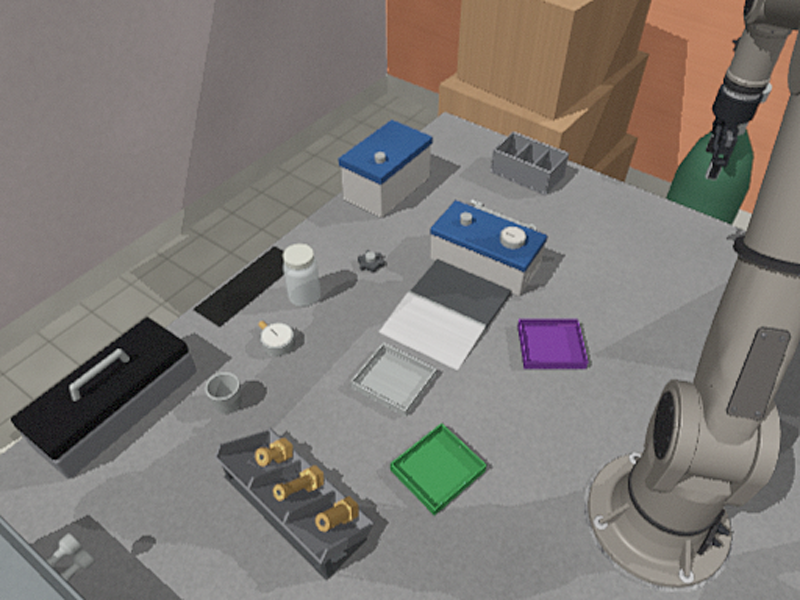

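The top view shows the long tail in the middle bin compartment (800-px view: 128–185, 337), nose to the left (+y). The tray is at (328, 322), the white ramp toe at x≈378, and the instrument on the right. The side view agrees, with the long tail's nose at (280, 492).

```bash
cat > h.py <<'E'
import numpy as np,cv2
from rig import r
P={n:r.camera_params(n) for n in("top","side")}
def ray(n,uv):
    p=P[n];K,R,t=map(np.array,(p["K"],p["R"],p["t"]))
    d=R.T@np.linalg.solve(K,[uv[0],uv[1],1.]);return -R.T@t,d
def onz(n,uv,z):
    c,d=ray(n,uv);return c+d*(z-c[2])/d[2]
def tri(a,b):
    c1,d1=ray("top",a);c2,d2=ray("side",b)
    s=np.linalg.lstsq(np.c_[d1,-d2],c2-c1,rcond=None)[0]
    p,q=c1+s[0]*d1,c2+s[1]*d2;return (p+q)/2,np.linalg.norm(p-q)
def comps(m,amin):
    n,l,s,c=cv2.connectedComponentsWithStats(m.astype(np.uint8))
    return [(s[i],c[i],l==i) for i in range(1,n) if s[i][4]>=amin]
def brass(im):
    h=cv2.cvtColor(im,cv2.COLOR_RGB2HSV);return (h[...,0]>8)&(h[...,0]<28)&(h[...,1]>120)&(h[...,2]>50)
E
python3 - <<'E'
from h import *
T=np.load("pics/top0.npy");S=np.load("pics/side0.npy")
def ax(m):
    ys,xs=np.nonzero(m);p=np.c_[xs,ys].astype(float);c=p.mean(0);v=np.linalg.svd(p-c,full_matrices=False)[2][0];s=(p-c)@v
    return c,v,s.min()-.5,s.max()+.5
res={}
for n,im,box in(("top",T,(60,150,150,280)),("side",S,(140,260,260,345))):
    m=brass(im);b=np.zeros_like(m);b[box[1]:box[3],box[0]:box[2]]=1
    for s,c,mm in comps(m&b,40):
        a=ax(mm);print(n,s.tolist(),np.round(a[0],1),np.round(a[1],3),np.round(a[2:],1)); res.setdefault(n,[]).append(a)
mid=lambda n:sorted(res[n],key=lambda a:a[0][1])[1]
def pl(n):
    c,v,_,_=mid(n);C,d1=ray(n,c);_,d2=ray(n,c+10*v);return C,np.cross(d1,d2)
(C1,n1),(C2,n2)=pl("top"),pl("side")
d=np.cross(n1,n2);d/=np.linalg.norm(d)
if d[2]<0:d=-d
p0=np.linalg.lstsq(np.array([n1,n2,d]),np.array([n1@C1,n2@C2,d@np.array([.45,.35,.05])]),rcond=None)[0]
print("axis",p0,d,"elev",np.degrees(np.arcsin(d[2])),"az",np.degrees(np.arctan2(d[1],d[0])))
for n in("top","side"):
    c,v,a,b=mid(n)
    for s in(a,b):
        o,q=ray(n,c+s*v);w=np.linalg.lstsq(np.c_[q,-d],p0-o,rcond=None)[0];print(n,"end",p0+w[1]*d)
# ramp: white
g=T.astype(int);w=(g.min(2)>195);w[:, :236]=0;w[:,295:]=0;w[:150]=0
for s,c,mm in comps(w,500):
    ct=max(cv2.findContours(mm.astype(np.uint8),0,2)[0],key=len);q=cv2.boxPoints(cv2.minAreaRect(ct));ap=cv2.approxPolyDP(ct,5,True)[:,0]
    print("ramp",s.tolist(),ap.tolist())
    for u in ap: print(np.round(onz("top",u,0),4),np.round(onz("top",u,.016),4))
h=cv2.cvtColor(T,cv2.COLOR_RGB2HSV);b=(h[...,0]>100)&(h[...,0]<125)&(h[...,1]>120)
for s,c,mm in comps(b,500):
    ct=max(cv2.findContours(mm.astype(np.uint8),0,2)[0],key=len);ap=cv2.boxPoints(cv2.minAreaRect(ct))
    print("blue",s.tolist());print(np.round([onz("top",u,.108)for u in ap],4).tolist())
t=(g.min(2)>125)&(g.max(2)-g.min(2)<25);t[:,:180]=0;t[:,236:]=0;t[:172]=0;t[240:]=0
for s,c,mm in comps(t,300):
    ct=max(cv2.findContours(mm.astype(np.uint8),0,2)[0],key=len);rc=cv2.minAreaRect(ct);print("tray",s.tolist(),rc);print(np.round([onz("top",u,.022)for u in cv2.boxPoints(rc)],4).tolist())
cv2.imwrite("pics/crop.png",cv2.resize(T[140:280,60:340,::-1],(800,400),interpolation=cv2.INTER_CUBIC))
E
```

```text
top [97, 180, 24, 13, 129] [108.5 185.7] [0.996 0.086] [-11.9  11.9]
top [82, 210, 25, 8, 104] [ 91.7 213.9] [0.999 0.048] [-10.1  14.9]
top [108, 210, 9, 13, 73] [111.7 215.7] [0.244 0.97 ] [-6.7  5.7]
top [86, 241, 9, 10, 47] [ 89.7 245.2] [ 0.996 -0.084] [-4.6  4.9]
side [164, 281, 23, 17, 204] [176.4 289.2] [-0.948  0.317] [-10.9  13.8]
side [175, 299, 32, 21, 246] [193.2 308.9] [-0.922  0.387] [-14.6  19.5]
side [202, 318, 27, 22, 283] [216.4 328.6] [-0.882  0.471] [-13.4  15.8]
axis [0.48403461 0.33547623 0.06584078] [0.05075049 0.78806112 0.61350148] elev 37.843115423527685 az 86.31528729355622
top end [0.48513762 0.35260389 0.07917457]
top end [0.481866   0.30180181 0.03962542]
side end [0.47947041 0.26460264 0.01066606]
side end [0.48559997 0.35978341 0.0847638 ]
ramp [240, 166, 47, 70, 2686] [[279, 166], [240, 170], [246, 235], [286, 231]]
[ 0.606  -0.1482  0.    ] [ 0.6043 -0.1472  0.016 ]
[ 0.5967 -0.0431  0.    ] [ 0.5951 -0.0434  0.016 ]
[ 0.4225 -0.0567  0.    ] [ 0.423  -0.0568  0.016 ]
[ 0.4314 -0.1636  0.    ] [ 0.4317 -0.1624  0.016 ]
blue [348, 32, 82, 49, 3845]
[[0.9316, -0.322, 0.108], [0.9297, -0.5278, 0.108], [0.8063, -0.523, 0.108], [0.8085, -0.3186, 0.108]]
blue [331, 145, 53, 91, 3375]
[[0.6356, -0.2683, 0.108], [0.6465, -0.3795, 0.108], [0.4284, -0.3968, 0.108], [0.4181, -0.2868, 0.108]]
tray [180, 172, 56, 68, 2481] ((207.5, 205.5), (67.0, 55.0), 90.0)
[[0.5914, 0.1147, 0.022], [0.5893, -0.0302, 0.022], [0.4132, -0.0279, 0.022], [0.4156, 0.1157, 0.022]]
```

View pics/crop.png

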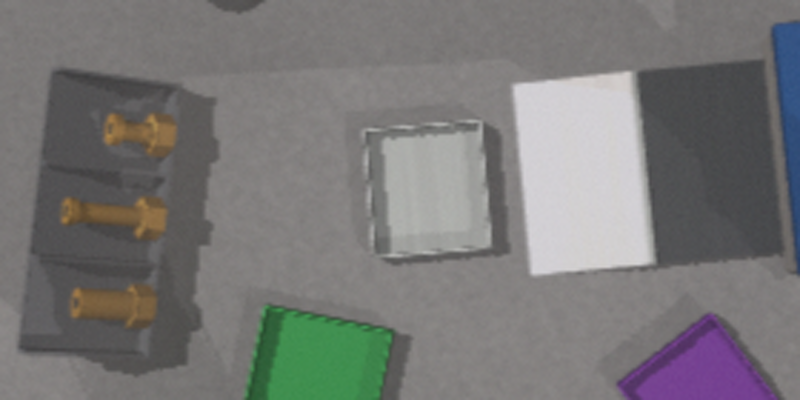

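The crop shows the tray rim corners at about (361,131), (482,121), (492,249) and (376,259). The long tail's nose end is at (60,210) and its foot end at (166,217). The brass mask split the fitting in two, so I'll loosen it.

```bash
python3 - <<'E'
from h import *
T=np.load("pics/top0.npy");S=np.load("pics/side0.npy")
def mask(im):
    g=im.astype(int);return (g[...,0]-g[...,2]>22)
cols={}
for n,im,box in(("top",T,(75,203,122,230)),("side",S,(170,294,212,324))):
    k=6;big=cv2.resize(im,None,fx=k,fy=k,interpolation=cv2.INTER_CUBIC)
    m=mask(big);b=np.zeros_like(m);b[box[1]*k:box[3]*k,box[0]*k:box[2]*k]=1
    mm=max(comps(m&b,500),key=lambda c:c[0][4])[2]
    ys,xs=np.nonzero(mm);p=(np.c_[xs,ys]+.5)/k-.5;c=p.mean(0);v=np.linalg.svd(p-c,full_matrices=False)[2][0]
    if v[0]>0:v=-v   # to the nose
    s=(p-c)@v;q=(p-c)@np.array([-v[1],v[0]])
    L=np.linspace(s.min(),s.max(),13);rows=[]
    for a,e in zip(L[:-1],L[1:]):
        w=q[(s>=a)&(s<e)];rows.append(((a+e)/2,(w.min()+w.max())/2,np.ptp(w)))
    rows=np.array(rows);print(n,c,v,s.min(),s.max());print(np.round(rows,1).tolist())
    f=np.polyfit(rows[3:-1,0],rows[3:-1,1],1);N=np.array([-v[1],v[0]])
    cols[n]=[c+a*v+np.polyval(f,a)*N for a in(s.min(),s.max())]
def pl(n):
    C,d1=ray(n,cols[n][0]);_,d2=ray(n,cols[n][1]);return C,np.cross(d1,d2)
(C1,n1),(C2,n2)=pl("top"),pl("side")
d=np.cross(n1,n2);d/=np.linalg.norm(d);d*=np.sign(d[2])
p0=np.linalg.solve(np.array([n1,n2,d]),[n1@C1,n2@C2,d@np.array([.48,.335,.05])])
print("d",d,"elev",np.degrees(np.arcsin(d[2])),"az",np.degrees(np.arctan2(d[1],d[0])))
for n in cols:
    for u in cols[n]:
        o,q=ray(n,u);w=np.linalg.lstsq(np.c_[q,-d],p0-o,rcond=None)[0];print(n,u,"end",p0+w[1]*d)
f=lambda x,y:(x/800*280+60-.3,y/400*140+140-.3)
tr=np.array([onz("top",f(*u),.022) for u in((361,131),(482,121),(492,249),(376,259))]);print("tray",np.round(tr,4).tolist(),tr.mean(0))
e=(tr[1]+tr[2]-tr[0]-tr[3])/2;print("tray x",e,np.degrees(np.arctan2(e[1],e[0])))
fit={k:[onz("top",f(*u),z) for u,z in v] for k,v in dict(st=(((108,128),.08),((175,135),.03)),stub=(((72,303),.08),((156,306),.03)),lng=(((62,210),.085),((166,217),.035))).items()}
for k,v in fit.items():print(k,np.round(v,4).tolist())
print("bin",[np.round(onz("top",f(*u),z),4).tolist() for u,z in(((50,69),.09),((22,347),.09),((178,86),.04),((155,352),.04))])
E
```

```text
top [101.54397435 214.94134339] [-0.99637433 -0.0850776 ] -16.62917605562687 20.75722647329928
[[-15.1, 0.1, 14.2], [-12.0, -0.0, 14.9], [-8.8, -0.1, 15.3], [-5.7, -0.2, 15.1], [-2.6, 0.2, 7.1], [0.5, 0.0, 6.9], [3.6, -0.0, 7.0], [6.7, 0.0, 7.0], [9.9, 0.1, 7.0], [13.0, 0.1, 7.3], [16.1, 0.0, 9.7], [19.2, -0.1, 10.0]]
side [191.99826151 308.79389371] [-0.91404479  0.40561326] -16.10376705475456 19.365069634201024
[[-14.6, 0.4, 13.2], [-11.7, 0.2, 14.5], [-8.7, -0.1, 14.9], [-5.8, -0.3, 15.1], [-2.8, -0.3, 14.2], [0.2, 0.0, 11.0], [3.1, -0.0, 7.9], [6.1, -0.0, 7.9], [9.0, 0.2, 8.6], [12.0, 0.4, 10.6], [14.9, 0.2, 11.3], [17.9, -0.2, 10.3]]
d [0.0963583  0.81367874 0.57327305] elev 34.97878253204163 az 83.24631420936312
top [118.10392007 216.46079457] end [0.47684061 0.27562689 0.02637274]
top [ 80.87315072 213.04485754] end [0.48608944 0.35372683 0.08139764]
side [206.96051695 302.80889367] end [0.4757498  0.26641582 0.01988313]
side [174.11208933 316.23030516] end [0.48701681 0.36155779 0.0869149 ]
tray [[0.5553, 0.099, 0.022], [0.563, -0.0125, 0.022], [0.445, -0.0202, 0.022], [0.4376, 0.0861, 0.022]] [0.50022826 0.03809667 0.022     ]
tray x [ 0.00752185 -0.10886551  0.        ] -86.04754303417522
st [[0.557, 0.3133, 0.08], [0.5536, 0.2675, 0.03]]
stub [[0.4047, 0.3437, 0.08], [0.3985, 0.2843, 0.03]]
lng [[0.4856, 0.3512, 0.085], [0.4788, 0.2742, 0.035]]
bin [[0.6086, 0.3608, 0.09], [0.3682, 0.383, 0.09], [0.5974, 0.2623, 0.04], [0.358, 0.2824, 0.04]]
```

Call:
drive_tool:
  fingers: [1, 1, 1, 1, 1, 1, 1, 1, 1, 1]
  linear:
    - [0, 0, -0.03]
    - [0, 0, -0.03]
    - [0, 0, 0]
    - [0, 0, 0]
    - [0, 0, 0]
    - [0, 0, 0]
    - [0, 0, 0]
    - [0, 0, 0]
    - [0, 0, 0]
    - [0, 0, 0]
  rotation:
    - [0, 0, 0]
    - [0, 0, 0]
    - [0, 0, 0]
    - [0, 0, 0]
    - [0, 0, 0]
    - [0, 0, 0]
    - [0, 0, 0]
    - [0, 0, 0]
    - [0, 0, 0]
    - [0, 0, 0]

```text
time: 1.1
ee_pos: [0.2081, -0.6158, 0.2992]
ee_rot: [-0.0, 0.987, 0.162, -0.0]
force: [-0.7, 0.2, 0.2]
width: 0.0857
grip_force: 0.0
```

Call:
drive_tool:
  fingers: [1, 1, 1, 1, 1, 1, 1, 1, 1, 1]
  linear:
    - [0.0415, -0.026, 0]
    - [0.0415, -0.026, 0]
    - [0.0415, -0.026, 0]
    - [0.0415, -0.026, 0]
    - [0.0415, -0.026, 0]
    - [0.0415, -0.026, 0]
    - [0.0415, -0.026, 0]
    - [0.0415, -0.026, 0]
    - [0.0415, -0.026, 0]
    - [0.0415, -0.026, 0]
  rotation:
    - [0, 0, 0]
    - [0, 0, 0]
    - [0, 0, 0]
    - [0, 0, 0]
    - [0, 0, 0]
    - [0, 0, 0]
    - [0, 0, 0]
    - [0, 0, 0]
    - [0, 0, 0]
    - [0, 0, 0]

```text
time: 2.1
ee_pos: [0.519, -0.2351, 0.2997]
ee_rot: [0.0, 0.987, 0.162, 0.0]
force: [1.4, -0.9, -0.7]
width: 0.0854
grip_force: 0.0
```

Call:
drive_tool:
  fingers: [0.2, 0, -0.1, -0.1, -0.1, -0.1, -0.1, -0.1, -0.1, -0.1]
  linear:
    - [0, 0, 0]
    - [0, 0, 0]
    - [0, 0, 0]
    - [0, 0, 0]
    - [0, 0, 0]
    - [0, 0, 0]
    - [0, 0, 0]
    - [0, 0, 0]
    - [0, 0, 0]
    - [0, 0, 0]
  rotation:
    - [0, 0, -8.25]
    - [0, 0, -8.25]
    - [0, 0, -8.25]
    - [0, 0, -8.25]
    - [0, 0, -8.25]
    - [0, 0, -8.25]
    - [0, 0, -8.25]
    - [0, 0, -8.25]
    - [0, 0, 0]
    - [0, 0, 0]

```text
time: 3.1
ee_pos: [0.518, -0.2368, 0.2994]
ee_rot: [0.0, 0.74, 0.672, -0.0]
force: [-0.0, 0.3, -0.3]
width: 0.0382
grip_force: 0.0
```

Call:
drive_tool:
  fingers: [-0.1, -0.1, -0.1, -0.1, -0.1, -0.1, -0.1, -0.1, -0.1, -0.1]
  linear:
    - [0.048, -0.0077, 0]
    - [0.048, -0.0077, 0]
    - [0.048, -0.0077, 0]
    - [0.048, -0.0077, 0]
    - [0.048, -0.0077, 0]
    - [0.048, -0.0077, 0]
    - [0.048, -0.0077, 0]
    - [0.048, -0.0077, 0]
    - [0.048, -0.0077, 0]
    - [0.048, -0.0077, 0]
  rotation:
    - [0, 0, 0]
    - [0, 0, 0]
    - [0, 0, 0]
    - [0, 0, 0]
    - [0, 0, 0]
    - [0, 0, 0]
    - [0, 0, 0]
    - [0, 0, 0]
    - [0, 0, 0]
    - [0, 0, 0]

```text
time: 4.1
ee_pos: [0.4857, 0.2502, 0.2996]
ee_rot: [0.0, 0.74, 0.672, 0.0]
force: [0.8, 0.1, -0.1]
width: 0.0381
grip_force: 0.0
```

Call:
drive_tool:
  fingers: [-0.1, -0.1, -0.1, -0.1, -0.1, -0.1, -0.1, -0.1, -0.1, -0.1]
  linear:
    - [0.036, -0.0055, 0]
    - [0.036, -0.0055, 0]
    - [0, 0, 0.03]
    - [0, 0, 0.04]
    - [0, 0, 0.04]
    - [0, 0, 0.03]
    - [0, 0, 0.02]
    - [0, 0, 0]
    - [0, 0, 0]
    - [0, 0, 0]
  rotation:
    - [0, 0, 0]
    - [0, 0, 0]
    - [0, 0, 0]
    - [0, 0, 0]
    - [0, 0, 0]
    - [0, 0, 0]
    - [0, 0, 0]
    - [0, 0, 0]
    - [0, 0, 0]
    - [0, 0, 0]

```text
time: 5.1
ee_pos: [0.4826, 0.322, 0.1409]
ee_rot: [0.0, 0.74, 0.673, 0.001]
force: [-0.6, -0.0, 0.4]
width: 0.0384
grip_force: 0.0
```

```bash
python3 - <<'E'
from h import *
o=r.observe();print(np.round(o["ee_pos"],4),np.round(o["joint_pos"],2))
ims=[]
for n,b in(("top",(60,160,190,270)),("side",(130,250,260,360))):
    im=r.camera(n);np.save(f"pics/{n}1.npy",im);ims.append(cv2.resize(im[b[1]:b[3],b[0]:b[2],::-1],(400,338),interpolation=cv2.INTER_CUBIC))
cv2.imwrite("pics/a1.png",np.hstack(ims))
E
```

```text
[0.4826 0.322  0.1409] [-0.11  0.44 -0.7   1.8   0.33  1.02 -1.04]
```

View pics/a1.png

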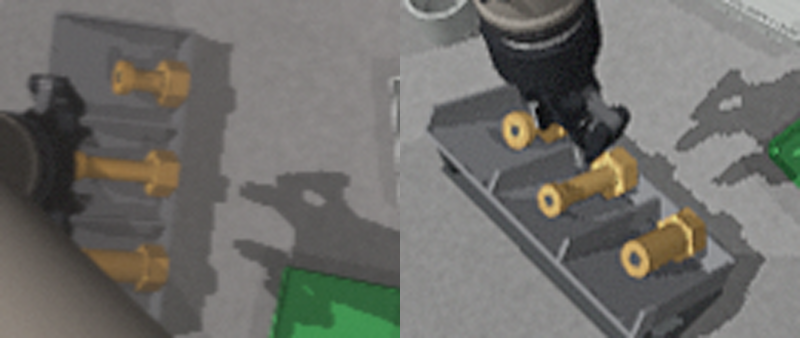

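The gripper is centred over the long tail's stem (left half, stem at about (110,168)), and the neighbouring fittings are clear. Descending.

Call:
drive_tool:
  fingers: [-0.1, -0.1, -0.1, -0.1, -0.1, -0.1, -0.1, -0.1, -0.1, -0.1]
  linear:
    - [0, 0, 0.02]
    - [0, 0, 0.02]
    - [0, 0, 0.015]
    - [0, 0, 0.01]
    - [0, 0, 0.008]
    - [0, 0, 0.005]
    - [0, 0, 0.002]
    - [0, 0, 0.002]
    - [0, 0, 0]
    - [0, 0, 0]
  rotation:
    - [0, 0, 0]
    - [0, 0, 0]
    - [0, 0, 0]
    - [0, 0, 0]
    - [0, 0, 0]
    - [0, 0, 0]
    - [0, 0, 0]
    - [0, 0, 0]
    - [0, 0, 0]
    - [0, 0, 0]

```text
time: 6.2
ee_pos: [0.4819, 0.3213, 0.0576]
ee_rot: [0.0, 0.739, 0.673, 0.0]
force: [0.3, -0.0, -0.1]
width: 0.0385
grip_force: 0.0
```

Call:
drive_tool:
  fingers: [-0.4, -0.7, -1, -1, -1, -1, -1, -1, -1, -1]
  linear:
    - [0, 0, 0]
    - [0, 0, 0]
    - [0, 0, 0]
    - [0, 0, 0]
    - [0, 0, 0]
    - [0, 0, 0]
    - [0, 0, 0]
    - [0, 0, 0]
    - [0, 0, 0]
    - [0, 0, 0]
  rotation:
    - [0, 0, 0]
    - [0, 0, 0]
    - [0, 0, 0]
    - [0, 0, 0]
    - [0, 0, 0]
    - [0, 0, 0]
    - [0, 0, 0]
    - [0, 0, 0]
    - [0, 0, 0]
    - [0, 0, 0]
  grip_force: 60

```text
time: 7.2
ee_pos: [0.4821, 0.3214, 0.0576]
ee_rot: [0.0, 0.739, 0.673, 0.001]
force: [1.2, 0.7, 4.6]
width: 0.0158
grip_force: 58.8
```

Width reads 15.8 mm on an 18 mm stem, so only the tips may be gripping, above the axis. I'll reopen, go 5 mm lower and re-close.

Call:
drive_tool:
  fingers: [-0.3, -0.1, -0.1, -0.1, -0.1, -0.1, -0.1, -0.1, -0.1, -0.1]
  linear:
    - [0, 0, 0]
    - [0, 0, 0]
    - [0, 0, 0]
    - [0, 0, 0]
    - [0, 0, 0.001]
    - [0, 0, 0.001]
    - [0, 0, 0.001]
    - [0, 0, 0.001]
    - [0, 0, 0.001]
    - [0, 0, 0]
  rotation:
    - [0, 0, 0]
    - [0, 0, 0]
    - [0, 0, 0]
    - [0, 0, 0]
    - [0, 0, 0]
    - [0, 0, 0]
    - [0, 0, 0]
    - [0, 0, 0]
    - [0, 0, 0]
    - [0, 0, 0]

```text
time: 8.2
ee_pos: [0.4816, 0.321, 0.0521]
ee_rot: [0.0, 0.739, 0.673, -0.0]
force: [0.5, -0.5, -0.7]
width: 0.0387
grip_force: 0.0
```

Call:
drive_tool:
  fingers: [-0.4, -0.7, -1, -1, -1, -1, -1, -1, -1, -1]
  linear:
    - [0, 0, 0]
    - [0, 0, 0]
    - [0, 0, 0]
    - [0, 0, 0]
    - [0, 0, 0]
    - [0, 0, 0]
    - [0, 0, 0]
    - [0, 0, 0]
    - [0, 0, 0]
    - [0, 0, 0]
  rotation:
    - [0, 0, 0]
    - [0, 0, 0]
    - [0, 0, 0]
    - [0, 0, 0]
    - [0, 0, 0]
    - [0, 0, 0]
    - [0, 0, 0]
    - [0, 0, 0]
    - [0, 0, 0]
    - [0, 0, 0]

```text
time: 9.2
ee_pos: [0.4819, 0.3212, 0.0524]
ee_rot: [0.0, 0.739, 0.673, 0.0]
force: [1.4, 0.6, 2.6]
width: 0.016
grip_force: 58.6
```

Same width, so it's a pad-compliance offset and the grip is flat. Lift.

Call:
drive_tool:
  fingers: [-1, -1, -1, -1, -1, -1, -1, -1, -1, -1]
  linear:
    - [0, 0, -0.005]
    - [0, 0, -0.01]
    - [0, 0, -0.015]
    - [0, 0, -0.02]
    - [0, 0, -0.025]
    - [0, 0, -0.025]
    - [0, 0, -0.02]
    - [0, 0, -0.015]
    - [0, 0, -0.01]
    - [0, 0, 0]
  rotation:
    - [0, 0, 0]
    - [0, 0, 0]
    - [0, 0, 0]
    - [0, 0, 0]
    - [0, 0, 0]
    - [0, 0, 0]
    - [0, 0, 0]
    - [0, 0, 0]
    - [0, 0, 0]
    - [0, 0, 0]
  grip_force: 80

```text
time: 10.2
ee_pos: [0.4821, 0.3217, 0.1988]
ee_rot: [0.0, 0.739, 0.673, 0.001]
force: [0.7, 0.4, -1.8]
width: 0.0152
grip_force: 78.1
```

Call:
drive_tool:
  fingers: [-1, -1, -1, -1, -1, -1, -1, -1, -1, -1]
  linear:
    - [-0.03, 0, 0]
    - [-0.04, 0, 0]
    - [-0.04, 0, 0]
    - [-0.04, 0, 0]
    - [-0.04, 0, 0]
    - [-0.03, 0, 0]
    - [-0.02, 0, 0]
    - [0, 0, 0]
    - [0, 0, 0]
    - [0, 0, 0]
  rotation:
    - [0, 0, 0]
    - [0, 0, 0]
    - [0, 0, 0]
    - [0, 0, 0]
    - [0, 0, 0]
    - [0, 0, 0]
    - [0, 0, 0]
    - [0, 0, 0]
    - [0, 0, 0]
    - [0, 0, 0]

```text
time: 11.2
ee_pos: [0.4591, 0.0835, 0.197]
ee_rot: [-0.0, 0.739, 0.674, 0.0]
force: [-0.5, -0.0, -2.0]
width: 0.0156
grip_force: 78.2
```

Call:
drive_tool:
  fingers: [-1, -1, -1, -1, -1, -1, -1, -1, -1, -1]
  linear:
    - [0, 0, 0]
    - [0, 0, 0]
    - [0, 0, 0]
    - [0, 0, 0]
    - [0, 0, 0]
    - [0, 0, 0]
    - [0, 0, 0]
    - [0, 0, 0]
    - [0, 0, 0]
    - [0, 0, 0]
  rotation:
    - [0, 4, 0]
    - [0, 7, 0]
    - [0, 8, 0]
    - [0, 8, 0]
    - [0, 8, 0]
    - [0, 8, 0]
    - [0, 8, 0]
    - [0, 5, 0]
    - [0, 3, 0]
    - [0, 0, 0]

```text
time: 12.2
ee_pos: [0.4594, 0.0816, 0.1958]
ee_rot: [-0.333, 0.644, 0.585, 0.364]
force: [-0.3, -0.3, -3.3]
width: 0.0154
grip_force: 78.4
```

```bash
python3 - <<'E'
from h import *
o=r.observe();print(np.round(o["ee_pos"],4),np.round(o["ee_rot"],3),np.round(o["joint_pos"],2))
ims=[]
for n,b in(("top",(150,130,280,240)),("side",(190,150,320,260))):
    im=r.camera(n);np.save(f"pics/{n}2.npy",im);ims.append(cv2.resize(im[b[1]:b[3],b[0]:b[2],::-1],(400,338),interpolation=cv2.INTER_CUBIC))
cv2.imwrite("pics/a2.png",np.hstack(ims))
E
```

```text
[0.4594 0.0816 0.1958] [-0.333  0.644  0.585  0.364] [ 0.89  0.43 -0.65  2.11 -0.87  1.11  0.74]
```

View pics/a2.png

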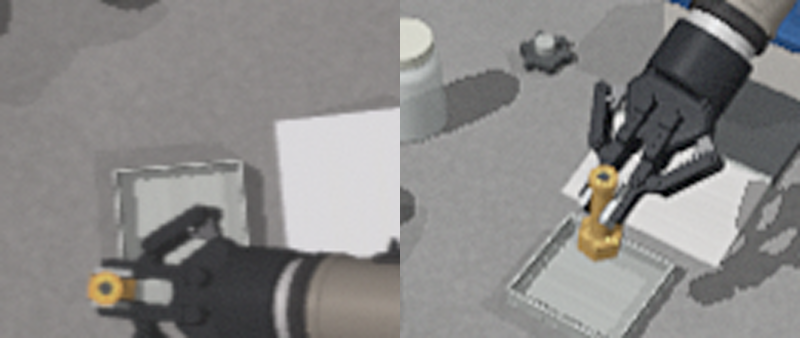

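The fitting is held upright with the nose up. Top view puts the nose at crop (105,289); side view puts the nose hole at (602,177) and the foot at about (600,243). I'll measure its tilt and foot height.

```bash
python3 - <<'E'
from h import *
T=np.load("pics/top2.npy");S=np.load("pics/side2.npy");k=6
out={}
for n,im,b in(("top",T,(172,210,200,236)),("side",S,(240,195,275,240))):
    big=cv2.resize(im,None,fx=k,fy=k,interpolation=cv2.INTER_CUBIC).astype(int)
    m=(big[...,0]-big[...,2]>35);z=np.zeros_like(m);z[b[1]*k:b[3]*k,b[0]*k:b[2]*k]=1
    mm=max(comps(m&z,300),key=lambda c:c[0][4])[2];ys,xs=np.nonzero(mm);p=(np.c_[xs,ys]+.5)/k-.5;out[n]=p
    print(n,p.min(0),p.max(0),p.mean(0))
    if n=="side":
        for v in np.arange(p[:,1].min(),p[:,1].max(),2):
            w=p[abs(p[:,1]-v)<.3,0];print(round(v,1),round((w.min()+w.max())/2,2),round(np.ptp(w),1),end="; ")
c=lambda x,y,b:(x/400*130+b[0]-.3,y/338*110+b[1]-.3)
ct=out["top"];ctop=(ct.min(0)+ct.max(0))/2
N,e=tri(ctop,c(602-400,177,(190,150)));print("\nnose",N,e)
R=__import__("scipy.spatial.transform",fromlist=["Rotation"]).Rotation.from_quat(np.array(r.observe()["ee_rot"])[[1,2,3,0]]).as_matrix();print(R.round(3))
K=np.array(P["side"]["K"]);
def proj(n,X):
    p=P[n];q=np.array(p["K"])@(np.array(p["R"])@X+np.array(p["t"]));return q[:2]/q[2]
for s in(0,9,18,47,76,84):print(s,proj("side",N-[0,0,.084-s/1e3]).round(1),proj("top",N-[0,0,.084-s/1e3]).round(1))
E
```

```text
top [177.91666667 217.75      ] [193.75       228.91666667] [185.28049771 223.38354748]
side [247.25       203.08333333] [261.75       234.58333333] [254.48656634 220.45926957]
203.1 255.75 3.0; 205.1 255.75 8.7; 207.1 255.67 9.8; 209.1 255.5 9.5; 211.1 255.58 7.7; 213.1 255.33 7.2; 215.1 254.5 6.2; 217.1 253.5 4.8; 219.1 253.0 3.2; 221.1 251.25 5.0; 223.1 254.92 13.3; 225.1 254.5 14.2; 227.1 254.42 14.0; 229.1 254.08 13.7; 231.1 254.0 12.8; 233.1 254.92 9.3; 
nose [0.45874367 0.07536101 0.23055838] 0.0047319897195214995
[[ 0.047  0.996  0.078]
 [ 0.514 -0.091  0.853]
 [ 0.857  0.    -0.516]]
0 [256.3 228.5] [189.7 222.3]
9 [256.3 226.3] [189.3 222.3]
18 [256.3 224.2] [188.8 222.3]
47 [256.3 217. ] [187.3 222.4]
76 [256.3 209.5] [185.7 222.4]
84 [256.3 207.4] [185.2 222.4]
```

```bash
python3 - <<'E'
from h import *
N,e=tri((183.5,223.3),(255.7,206.7));print("nose",N,e)
c,d=ray("side",(254.3,229.2))
# foot end at distance 84mm from nose, same plane x-offset along tool y ~0
yt=np.array([.996,-.091,0]);s=((N-c)@yt)/(d@yt);F=c+s*d;print("foot",F,np.linalg.norm(N-F),"tilt(+ = nose to +y)",np.degrees(np.arctan2(*((N-F)@np.array([[.091,.996,0],[0,0,1]]).T))))
tcp=np.array([.4594,.0816,.1958]);print("rel",(N-tcp)*1e3,(F-tcp)*1e3)
E
```

```text
nose [0.45741918 0.07866772 0.23708699] 0.0011736548846293608
foot [0.45800352 0.08506333 0.1542145 ] 0.08312096726845175 tilt(+ = nose to +y) -4.43196313883508
rel [-1.98082144 -2.93227758 41.28699259] [ -1.39648398   3.46332803 -41.5854997 ]
```

Call:
drive_tool:
  fingers: [-1, -1, -1, -1, -1, -1, -1, -1, -1, -1]
  linear:
    - [0, 0, 0]
    - [-0.0068, 0.0119, -0.0097]
    - [-0.0068, 0.0119, -0.0097]
    - [-0.0068, 0.0119, -0.0097]
    - [-0.0068, 0.0119, -0.0097]
    - [-0.0223, 0, 0.0156]
    - [-0.0223, 0, 0.0156]
    - [-0.0223, 0, 0.0156]
    - [-0.0223, 0, 0.0156]
    - [-0.0115, 0, 0.0081]
  rotation:
    - [0, -4, 0]
    - [0, 0, 0]
    - [0, 0, 0]
    - [0, 0, 0]
    - [0, 0, 0]
    - [0, 0, 0]
    - [0, 0, 0]
    - [0, 0, 0]
    - [0, 0, 0]
    - [0, 0, 0]

```text
time: 13.3
ee_pos: [0.5023, 0.0313, 0.0733]
ee_rot: [-0.311, 0.655, 0.598, 0.341]
force: [-1.0, 0.2, -1.9]
width: 0.0155
grip_force: 78.6
```

Call:
drive_tool:
  fingers: [-1, -1, -1, -1, -1, -1, -1, -1, -1, -1]
  linear:
    - [-0.0041, 0, 0.0029]
    - [-0.0041, 0, 0.0029]
    - [0, 0, 0]
    - [0, 0, 0]
    - [0, 0, 0]
    - [0, 0, 0]
    - [0, 0, 0]
    - [0, 0, 0]
    - [0, 0, 0]
    - [0, 0, 0]
  rotation:
    - [0, 0, 0]
    - [0, 0, 0]
    - [0, 0, 0]
    - [0, 0, 0]
    - [0, 0, 0]
    - [0, 0, 0]
    - [0, 0, 0]
    - [0, 0, 0]
    - [0, 0, 0]
    - [0, 0, 0]

```text
time: 14.3
ee_pos: [0.5023, 0.0306, 0.0643]
ee_rot: [-0.311, 0.656, 0.597, 0.341]
force: [-0.5, 1.0, -2.6]
width: 0.0148
grip_force: 78.6
```

```bash
python3 - <<'E'
from h import *
o=r.observe();print(np.round(o["ee_pos"],4),np.round(o["ee_rot"],3),np.round(o["joint_pos"],2),np.round(o["force"],1))
ims=[]
for n,b in(("top",(150,130,280,240)),("side",(190,180,320,290))):
    im=r.camera(n);np.save(f"pics/{n}3.npy",im);ims.append(cv2.resize(im[b[1]:b[3],b[0]:b[2],::-1],(400,338),interpolation=cv2.INTER_CUBIC))
cv2.imwrite("pics/a3.png",np.hstack(ims))
E
```

```text
[0.5023 0.0306 0.0643] [-0.311  0.656  0.597  0.341] [ 0.83  0.7  -0.56  2.01 -0.73  0.94  0.81] [-0.5  1.  -2.6]
```

View pics/a3.png

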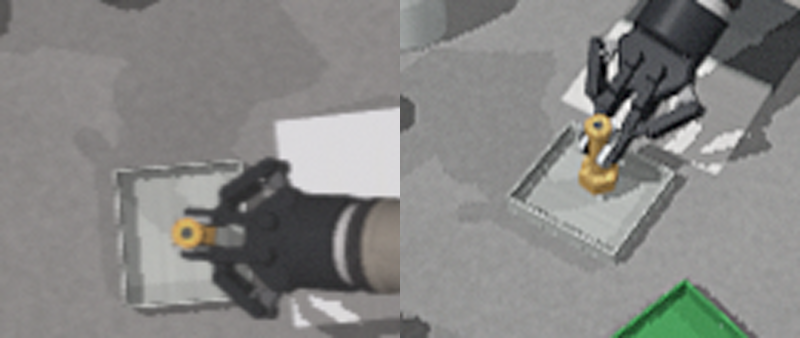

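The fitting hovers upright over the tray centre (top crop (187,233), side crop (598,150)), inside the rim on all sides. Lowering.

Call:
drive_tool:
  fingers: [-1, -1, -1, -1, -1, -1, -1, -1, -1, -1]
  linear:
    - [-0.0033, 0, 0.0023]
    - [-0.0033, 0, 0.0023]
    - [-0.0033, 0, 0.0023]
    - [-0.0025, 0, 0.0017]
    - [-0.0016, 0, 0.0011]
    - [-0.0008, 0, 0.0006]
    - [0, 0, 0]
    - [0, 0, 0]
    - [0, 0, 0]
    - [0, 0, 0]
  rotation:
    - [0, 0, 0]
    - [0, 0, 0]
    - [0, 0, 0]
    - [0, 0, 0]
    - [0, 0, 0]
    - [0, 0, 0]
    - [0, 0, 0]
    - [0, 0, 0]
    - [0, 0, 0]
    - [0, 0, 0]

```text
time: 15.4
ee_pos: [0.5024, 0.0307, 0.049]
ee_rot: [-0.313, 0.655, 0.597, 0.343]
force: [-3.9, -7.7, 13.7]
width: 0.0152
grip_force: 80.1
```

Call:
drive_tool:
  fingers: [-1, -1, -1, -1, -1, -0.9, -0.8, -0.7, -0.6, -0.5]
  linear:
    - [0.0008, 0, -0.0006]
    - [0.0004, 0, -0.0003]
    - [0, 0, 0]
    - [0, 0, 0]
    - [0, 0, 0]
    - [0, 0, 0]
    - [0, 0, 0]
    - [0, 0, 0]
    - [0, 0, 0]
    - [0, 0, 0]
  rotation:
    - [0, 0, 0]
    - [0, 0, 0]
    - [0, 0, 0]
    - [0, 0, 0]
    - [0, 0, 0]
    - [0, 0, 0]
    - [0, 0, 0]
    - [0, 0, 0]
    - [0, 0, 0]
    - [0, 0, 0]
  grip_force: 20

```text
time: 16.4
ee_pos: [0.5026, 0.0306, 0.0481]
ee_rot: [-0.311, 0.656, 0.597, 0.342]
force: [-0.7, 0.2, -0.4]
width: 0.0213
grip_force: 0.0
```

Call:
drive_tool:
  fingers: [-0.4, -0.3, -0.2, -0.1, 0, 0, 0, 0, 0, 0]
  linear:
    - [0, 0, 0]
    - [0, 0, 0]
    - [0, 0, 0]
    - [0, 0, 0]
    - [0, 0, 0]
    - [0, 0, -0.005]
    - [0, 0, -0.01]
    - [0, 0, -0.02]
    - [0, 0, -0.03]
    - [0, 0, -0.03]
  rotation:
    - [0, 0, 0]
    - [0, 0, 0]
    - [0, 0, 0]
    - [0, 0, 0]
    - [0, 0, 0]
    - [0, 0, 0]
    - [0, 0, 0]
    - [0, 0, 0]
    - [0, 0, 0]
    - [0, 0, 0]

```text
time: 17.4
ee_pos: [0.4948, -0.0483, 0.1032]
ee_rot: [-0.311, 0.656, 0.597, 0.341]
force: [-0.1, 0.1, 0.7]
width: 0.0427
grip_force: 0.0
```

```bash
python3 - <<'E'
from h import *
o=r.observe();print(np.round(o["ee_pos"],4),np.round(o["ee_rot"],3),np.round(o["joint_pos"],2),np.round(o["force"],1))
ims=[]
for n,b in(("top",(150,130,280,240)),("side",(190,180,320,290))):
    im=r.camera(n);np.save(f"pics/{n}4.npy",im);ims.append(cv2.resize(im[b[1]:b[3],b[0]:b[2],::-1],(400,338),interpolation=cv2.INTER_CUBIC))
cv2.imwrite("pics/a4.png",np.hstack(ims))
E
```

```text
[ 0.4948 -0.0483  0.1032] [-0.311  0.656  0.597  0.341] [ 0.91  0.65 -0.51  1.93 -0.66  1.12  0.79] [-0.1  0.1  0.7]
```

View pics/a4.png

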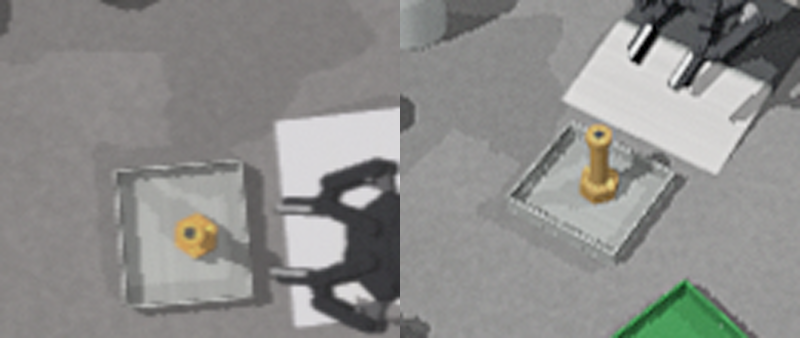

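The fitting stands upright on its foot inside the tray (top crop (193,236), side crop (598,165)) and the gripper is clear of it. Next I go up, level the tool and cross to the tray's rear (+y) side.

Call:
drive_tool:
  fingers: [0, 0, 0, 0, 0, 0, 0, 0, 0, 0]
  linear:
    - [0.04, 0, -0.028]
    - [0.04, 0, -0.028]
    - [0.04, 0, -0.028]
    - [0, 0, 0]
    - [0, 0, 0]
    - [0, 0, 0]
    - [0, 0, 0]
    - [0, 0, 0]
    - [0, 0, 0]
    - [0, 0, 0]
  rotation:
    - [0, 0, 0]
    - [0, 0, 0]
    - [0, 0, 0]
    - [0, -8, 0]
    - [0, -8, 0]
    - [0, -8, 0]
    - [0, -8, 0]
    - [0, -8, 0]
    - [0, -8, 0]
    - [0, -7, 0]

```text
time: 18.5
ee_pos: [0.4951, -0.0461, 0.2498]
ee_rot: [0.003, 0.739, 0.674, -0.001]
force: [-0.6, 0.0, -0.9]
width: 0.0429
grip_force: 0.0
```

Call:
drive_tool:
  fingers: [0, 0, 0, 0, 0, 0, 0, 0, 0, 0]
  linear:
    - [0, 0, 0]
    - [0, 0, 0]
    - [0.0353, 0.0024, 0]
    - [0.0353, 0.0024, 0]
    - [0.0353, 0.0024, 0]
    - [0.0353, 0.0024, 0]
    - [0.0353, 0.0024, 0]
    - [0, 0, 0]
    - [0, 0, 0]
    - [0, 0, 0]
  rotation:
    - [0, 0, -4.9]
    - [0, 0, -4.9]
    - [0, 0, 0]
    - [0, 0, 0]
    - [0, 0, 0]
    - [0, 0, 0]
    - [0, 0, 0]
    - [0, 0, 0]
    - [0, 0, 0]
    - [0, 0, 0]

```text
time: 19.5
ee_pos: [0.4931, 0.1287, 0.2483]
ee_rot: [0.0, 0.679, 0.734, -0.001]
force: [0.7, 0.2, 0.2]
width: 0.0429
grip_force: 0.0
```

```bash
python3 - <<'E'
from h import *
from scipy.spatial.transform import Rotation as Q
o=r.observe();print(np.round(o["ee_pos"],4),np.round(o["joint_pos"],2));print(Q.from_quat(np.array(o["ee_rot"])[[1,2,3,0]]).as_matrix().round(3))
E
```

```text
[0.4931 0.1287 0.2483] [ 0.27  0.18 -0.69  1.84  0.13  1.17 -0.38]
[[-0.077  0.997 -0.001]
 [ 0.997  0.077 -0.001]
 [-0.001 -0.001 -1.   ]]
```

Call:
drive_tool:
  fingers: [0, 0, 0, 0, 0, 0, 0, 0, 0, 0]
  linear:
    - [0, 0, 0.04]
    - [0, 0, 0.045]
    - [0, 0, 0.045]
    - [0, 0, 0.04]
    - [0, 0, 0.03]
    - [0, 0, 0.015]
    - [0, 0, 0.01]
    - [0, 0, 0.005]
    - [0, 0, 0.003]
    - [0, 0, 0]
  rotation:
    - [0, 0, 0]
    - [0, 0, 0]
    - [0, 0, 0]
    - [0, 0, 0]
    - [0, 0, 0]
    - [0, 0, 0]
    - [0, 0, 0]
    - [0, 0, 0]
    - [0, 0, 0]
    - [0, 0, 0]

```text
time: 20.5
ee_pos: [0.494, 0.13, 0.0164]
ee_rot: [0.001, 0.679, 0.734, 0.001]
force: [0.1, 0.1, -0.3]
width: 0.0427
grip_force: 0.0
```

```bash
python3 - <<'E'
from h import *
ims=[]
for n,b in(("top",(150,130,280,240)),("side",(170,180,300,290))):
    im=r.camera(n);np.save(f"pics/{n}5.npy",im);ims.append(cv2.resize(im[b[1]:b[3],b[0]:b[2],::-1],(400,338),interpolation=cv2.INTER_CUBIC))
cv2.imwrite("pics/a5.png",np.hstack(ims))
E
```

```text
(no output)
```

View pics/a5.png

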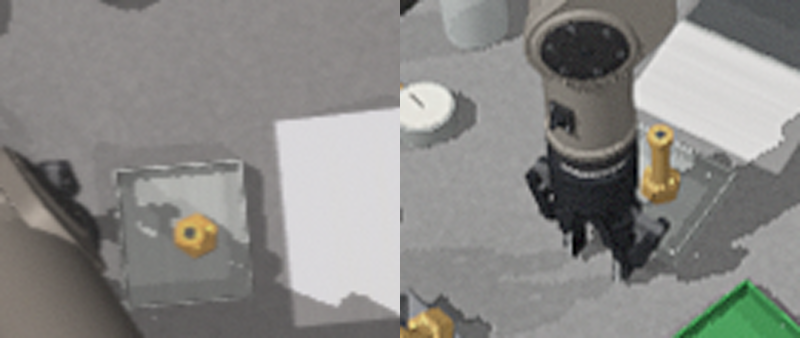

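Top crop shows the fitting still standing in the tray (193,235), and the gripper is behind the rear rim at about (70,190), nothing touching. I start the push.

Call:
drive_tool:
  fingers: [0, 0, 0, 0, 0, 0, 0, 0, 0, 0]
  linear:
    - [-0.015, 0, 0.002]
    - [-0.005, 0, 0]
    - [-0.005, 0, 0]
    - [-0.006, 0, 0]
    - [-0.007, 0, 0]
    - [-0.008, 0, 0]
    - [-0.008, 0, 0]
    - [-0.008, 0, 0]
    - [-0.008, 0, 0]
    - [-0.008, 0, 0]
  rotation:
    - [0, 0, 0]
    - [0, 0, 0]
    - [0, 0, 0]
    - [0, 0, 0]
    - [0, 0, 0]
    - [0, 0, 0]
    - [0, 0, 0]
    - [0, 0, 0]
    - [0, 0, 0]
    - [0, 0, 0]

```text
time: 21.6
ee_pos: [0.4995, 0.0517, 0.0138]
ee_rot: [-0.0, 0.679, 0.734, 0.0]
force: [0.2, 4.3, -0.2]
width: 0.043
grip_force: 1.9
```

Call:
drive_tool:
  fingers: [0, 0, 0, 0, 0, 0, 0, 0, 0, 0]
  linear:
    - [-0.008, 0, 0]
    - [-0.008, 0, 0]
    - [-0.008, 0, 0]
    - [-0.008, 0, 0]
    - [-0.008, 0, 0]
    - [-0.008, 0, 0]
    - [-0.008, 0, 0]
    - [-0.008, 0, 0]
    - [-0.008, 0, 0]
    - [-0.008, 0, 0]
  rotation:
    - [0, 0, 0]
    - [0, 0, 0]
    - [0, 0, 0]
    - [0, 0, 0]
    - [0, 0, 0]
    - [0, 0, 0]
    - [0, 0, 0]
    - [0, 0, 0]
    - [0, 0, 0]
    - [0, 0, 0]

```text
time: 22.6
ee_pos: [0.5055, -0.0284, 0.0136]
ee_rot: [-0.0, 0.679, 0.734, -0.0]
force: [-0.4, 3.5, -1.0]
width: 0.0431
grip_force: 1.7
```

```bash
python3 - <<'E'
from h import *
o=r.observe();print(np.round(o["ee_pos"],4),np.round(o["force"],1),np.round(o["joint_pos"],2))
ims=[]
for n,b in(("top",(190,130,320,240)),("side",(210,140,340,250))):
    im=r.camera(n);np.save(f"pics/{n}6.npy",im);ims.append(cv2.resize(im[b[1]:b[3],b[0]:b[2],::-1],(400,338),interpolation=cv2.INTER_CUBIC))
cv2.imwrite("pics/a6.png",np.hstack(ims))
E
```

```text
[ 0.5055 -0.0284  0.0136] [-0.4  3.5 -1. ] [ 0.43  0.49 -0.56  2.06  0.4   0.7  -0.31]
```

View pics/a6.png

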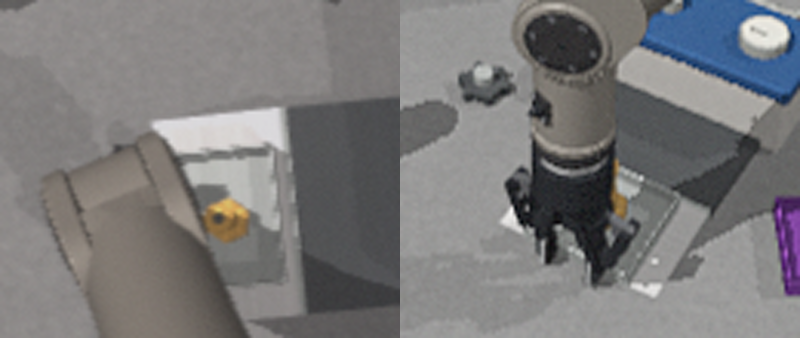

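Top crop shows the tray square on the ramp with its front rim near the crest, and the fitting standing at (227,218). Continuing up, slower near the crest.

Call:
drive_tool:
  fingers: [0, 0, 0, 0, 0, 0, 0, 0, 0, 0]
  linear:
    - [-0.008, 0, -0.001]
    - [-0.008, 0, -0.001]
    - [-0.008, 0, -0.0012]
    - [-0.008, 0, -0.0012]
    - [-0.008, 0, -0.0012]
    - [-0.008, 0, -0.0012]
    - [-0.006, 0, -0.0009]
    - [-0.003, 0, -0.0005]
    - [-0.003, 0, -0.0005]
    - [-0.003, 0, -0.0005]
  rotation:
    - [0, 0, 0]
    - [0, 0, 0]
    - [0, 0, 0]
    - [0, 0, 0]
    - [0, 0, 0]
    - [0, 0, 0]
    - [0, 0, 0]
    - [0, 0, 0]
    - [0, 0, 0]
    - [0, 0, 0]

```text
time: 23.7
ee_pos: [0.5107, -0.0897, 0.0232]
ee_rot: [-0.0, 0.679, 0.734, 0.0]
force: [-0.6, 6.5, 1.6]
width: 0.0428
grip_force: 3.0
```

Call:
drive_tool:
  fingers: [0, 0, 0, 0, 0, 0, 0, 0, 0, 0]
  linear:
    - [-0.003, 0, -0.0005]
    - [-0.003, 0, -0.0005]
    - [-0.003, 0, -0.0005]
    - [-0.003, 0, -0.0005]
    - [-0.003, 0, -0.0005]
    - [-0.003, 0, -0.0005]
    - [-0.003, 0, -0.0005]
    - [-0.003, 0, -0.0005]
    - [-0.003, 0, -0.0005]
    - [-0.003, 0, -0.0005]
  rotation:
    - [0, 0, 0]
    - [0, 0, 0]
    - [0, 0, 0]
    - [0, 0, 0]
    - [0, 0, 0]
    - [0, 0, 0]
    - [0, 0, 0]
    - [0, 0, 0]
    - [0, 0, 0]
    - [0, 0, 0]

```text
time: 24.7
ee_pos: [0.5131, -0.1207, 0.0281]
ee_rot: [0.0, 0.679, 0.734, -0.0]
force: [-0.2, 1.2, -1.3]
width: 0.0426
grip_force: 0.9
```

```bash
python3 - <<'E'
from h import *
o=r.observe();p=o["ee_pos"];d=np.array(p[:2])-[.5096,-.049];print(np.round(p,4),"xst",d@[.079,-.997],"yst",d@[.997,.079],np.round(o["force"],1))
T=r.camera("top");S=r.camera("side");np.save("pics/top7.npy",T);np.save("pics/side7.npy",S)
for n,im in(("top",T),("side",S)):
    g=im.astype(int);m=(g[...,0]-g[...,2]>35);m[:,:215]=0
    for s,c,_ in comps(m,15):print(n,s.tolist(),c.round(1))
E
```

```text
[ 0.5131 -0.1207  0.0281] xst 0.07175845273429719 yst -0.0022152518816240044 [-0.2  1.2 -1.3]
top [487, 20, 25, 20, 260] [502.9  31.9]
top [301, 192, 8, 11, 49] [304.8 196.1]
side [247, 0, 178, 82, 8930] [318.3  29.8]
side [491, 0, 21, 149, 2337] [503.   82.4]
side [359, 54, 76, 63, 2699] [406.1  89.7]
side [295, 169, 3, 8, 15] [296.2 172.1]
side [215, 318, 14, 18, 200] [221.1 326.4]
```

Call:
drive_tool:
  fingers: [0, 0, 0, 0, 0, 0, 0, 0, 0, 0]
  linear:
    - [-0.004, 0, -0.0006]
    - [-0.004, 0, -0.0006]
    - [-0.004, 0, -0.0006]
    - [-0.004, 0, -0.0006]
    - [-0.004, 0, -0.0006]
    - [-0.004, 0, -0.0006]
    - [-0.004, 0, -0.0004]
    - [-0.002, 0, 0]
    - [-0.002, 0, 0]
    - [0, 0, 0]
  rotation:
    - [0, 0, 0]
    - [0, 0, 0]
    - [0, 0, 0]
    - [0, 0, 0]
    - [0, 0, 0]
    - [0, 0, 0]
    - [0, 0, 0]
    - [0, 0, 0]
    - [0, 0, 0]
    - [0, 0, 0]

```text
time: 25.8
ee_pos: [0.5154, -0.1527, 0.032]
ee_rot: [0.0, 0.679, 0.734, -0.0]
force: [0.3, 1.5, -1.5]
width: 0.0425
grip_force: 0.6
```

Call:
drive_tool:
  fingers: [0, 0, 0, 0, 0, 0, 0, 0, 0, 0]
  linear:
    - [-0.001, 0, 0]
    - [-0.001, 0, 0]
    - [-0.001, 0, 0]
    - [-0.001, 0, 0]
    - [-0.001, 0, 0]
    - [-0.001, 0, 0]
    - [0, 0, 0]
    - [0, 0, 0]
    - [0, 0, 0]
    - [0, 0, 0]
  rotation:
    - [0, 0, 0]
    - [0, 0, 0]
    - [0, 0, 0]
    - [0, 0, 0]
    - [0, 0, 0]
    - [0, 0, 0]
    - [0, 0, 0]
    - [0, 0, 0]
    - [0, 0, 0]
    - [0, 0, 0]

```text
time: 26.8
ee_pos: [0.516, -0.1585, 0.032]
ee_rot: [0.0, 0.679, 0.734, -0.0]
force: [-0.2, 1.5, -0.7]
width: 0.0427
grip_force: 0.9
```

Call:
drive_tool:
  fingers: [0, 0, 0, 0, 0, 0, 0, 0, 0, 0]
  linear:
    - [-0.001, 0, 0]
    - [0, 0, 0]
    - [-0.001, 0, 0]
    - [0, 0, 0]
    - [0, 0, 0]
    - [0, 0, 0]
    - [0, 0, 0]
    - [0, 0, 0]
    - [0, 0, 0]
    - [0, 0, 0]
  rotation:
    - [0, 0, 0]
    - [0, 0, 0]
    - [0, 0, 0]
    - [0, 0, 0]
    - [0, 0, 0]
    - [0, 0, 0]
    - [0, 0, 0]
    - [0, 0, 0]
    - [0, 0, 0]
    - [0, 0, 0]

```text
time: 27.8
ee_pos: [0.516, -0.1601, 0.032]
ee_rot: [0.0, 0.679, 0.734, -0.0]
force: [-0.5, 3.5, 0.4]
width: 0.0428
grip_force: 1.6
```

Call:
drive_tool:
  fingers: [0, 0, 0, 0, 0, 0, 0, 0, 0, 0]
  linear:
    - [0.005, 0, 0]
    - [0.015, 0, 0]
    - [0.03, 0, 0]
    - [0.04, 0, 0]
    - [0.04, 0, -0.02]
    - [0, 0, -0.045]
    - [0, 0, -0.045]
    - [0, 0, -0.045]
    - [0, 0, -0.045]
    - [0, 0, 0]
  rotation:
    - [0, 0, 0]
    - [0, 0, 0]
    - [0, 0, 0]
    - [0, 0, 0]
    - [0, 0, 0]
    - [0, 0, 0]
    - [0, 0, 0]
    - [0, 0, 0]
    - [0, 0, 0]
    - [0, 0, 0]

```text
time: 28.8
ee_pos: [0.51, -0.0296, 0.2385]
ee_rot: [0.006, 0.679, 0.734, 0.003]
force: [1.3, 0.1, 1.1]
width: 0.0428
grip_force: 0.0
```

Call:
drive_tool:
  fingers: [0, 0, 0, 0, 0, 0, 0, 0, 0, 0]
  linear:
    - [0.04, 0, 0]
    - [0.048, 0, 0]
    - [0.048, 0, 0]
    - [0.048, 0, 0]
    - [0.048, 0, 0]
    - [0.048, 0, 0]
    - [0.02, 0, 0]
    - [0, 0, 0]
    - [0, 0, 0]
    - [0, 0, 0]
  rotation:
    - [0, 0, 0]
    - [0, 0, 0]
    - [0, 0, 0]
    - [0, 0, 0]
    - [0, 0, 0]
    - [0, 0, 0]
    - [0, 0, 0]
    - [0, 0, 0]
    - [0, 0, 0]
    - [0, 0, 0]

```text
time: 29.8
ee_pos: [0.4828, 0.2666, 0.2313]
ee_rot: [0.001, 0.68, 0.733, -0.001]
force: [0.0, 0.2, -0.3]
width: 0.0427
grip_force: 0.0
```

```bash
python3 - <<'E'
from h import *
ims=[]
for n,b in(("top",(230,150,360,250)),("side",(240,110,370,210))):
    im=r.camera(n);np.save(f"pics/{n}8.npy",im);ims.append(cv2.resize(im[b[1]:b[3],b[0]:b[2],::-1],(780,600),interpolation=cv2.INTER_CUBIC)[:, :])
cv2.imwrite("pics/a8.png",cv2.resize(np.vstack([cv2.resize(i,(390,300)) for i in ims]),(780,600)) if 0 else np.hstack([cv2.resize(i,(400,308),interpolation=cv2.INTER_AREA) for i in ims]))
E
```

```text
(no output)
```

View pics/a8.png

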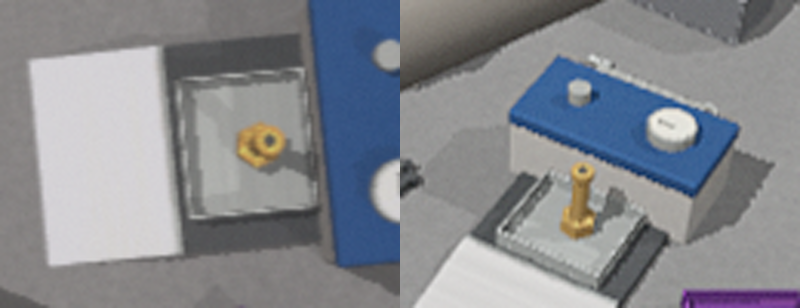

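The last view shows the tray on the deck close to the instrument, with the fitting standing in it (top crop (260,145), side crop (580,200)). I'll check its position numerically.

```bash
python3 - <<'E'
from h import *
f=lambda x,y,b:(x*.325+b[0]-.3,y*100/308+b[1]-.3)
tb,sb=(230,150),(240,110)
st=lambda X:(lambda d:np.round([d@[.079,-.997],d@[.997,.079],X[2]],4))(np.array(X[:2])-[.5096,-.049])
for nm,u,z in(("rearL",(177,82),.034),("rearR",(191,218),.034),("frR",(319,209),.034),("frL",(305,70),.034),("whiteL",(163,46),.016),("whiteR",(183,255),.016),("toeL",(29,61),0),("toeR",(49,265),0),("fitfoot",(258,146),.024)):
    print(nm,st(onz("top",f(*u,tb),z)))
# rim corners in both views
for nm,a,b in(("rearR?",(177,82),(548,171)),("rear2",(191,218),(498,233)),("fr",(319,209),(600,284)),("fr2",(305,70),(648,211))):
    pass
# gradient profile across the rear edge, top view, mean over rows, before vs now
T=np.load("pics/top8.npy").astype(float).mean(2)
for v in(190,198,206,214):print(v,T[v,280:300].astype(int).tolist(),T[v,324:342].astype(int).tolist())
E
```

```text
rearL [0.1229 0.0557 0.034 ]
rearR [ 0.1233 -0.0603  0.034 ]
frR [ 0.2323 -0.0631  0.034 ]
frL [0.2328 0.0557 0.034 ]
whiteL [0.1155 0.0894 0.016 ]
whiteR [ 0.1149 -0.0913  0.016 ]
toeL [-0.0012  0.0889  0.    ]
toeR [-0.0003 -0.0893  0.    ]
fitfoot [ 0.1875 -0.0047  0.024 ]
190 [211, 208, 196, 172, 147, 114, 84, 86, 132, 163, 127, 119, 119, 141, 164, 171, 170, 170, 171, 170] [153, 154, 153, 144, 121, 124, 140, 100, 105, 102, 81, 80, 89, 90, 90, 90, 90, 92]
198 [212, 211, 210, 197, 167, 140, 99, 77, 92, 122, 138, 123, 121, 122, 138, 167, 172, 171, 172, 172] [121, 146, 149, 150, 143, 119, 108, 103, 92, 107, 100, 76, 81, 87, 87, 90, 90, 87]
206 [212, 212, 211, 208, 188, 161, 139, 89, 73, 105, 132, 125, 122, 123, 124, 141, 171, 176, 172, 173] [153, 152, 147, 137, 113, 98, 81, 79, 79, 84, 107, 97, 72, 82, 87, 89, 90, 86]
214 [210, 211, 213, 211, 203, 181, 158, 137, 84, 86, 121, 140, 107, 109, 112, 130, 160, 160, 161, 161] [153, 155, 155, 155, 153, 154, 142, 129, 130, 98, 107, 108, 96, 72, 81, 89, 90, 91]
```

The tray is clear of the strip: rear edge at 123 mm, strip edge at 116 mm, centre at about 178 mm and 3 mm off the middle line. The arm is clear of everything, so I'm handing in.

```bash
python3 -c "
from rig import r
print(r.finish_job())"
```

```text
the job is handed in; nothing more can be done
None
```

Job handed in: by the last camera views the long hose tail stands upright in the tray, and the tray is home on the deck (centre about 178 mm from the toe, 3 mm off the middle line; flatness inferred, not measured); the judge's result was not shown.

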